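# Take the walking bear from the slide-lid box and stand it on its globe base

### The arm

A 6-joint arm with a two-finger parallel gripper is mounted at the origin on the work surface. World frame = base frame: x ahead of the robot, y to its left, z up, the work surface at z = 0. Lengths are in m, angles in degrees, forces in N, time in s.
With the tool pointing down it reaches from about 0.325 to 0.85 m from the base axis. Payload 15.5 kg.
Tool frame: the origin (TCP) lies between the finger pads; the fingertips stand 19 mm ahead of it and the grasp point (between the pads) is the TCP (ctrl.tip_reach is the distance from the TCP to the fingertips, in m); z points along the fingers, y is the line along which they close (so a half turn about z gives the same grasp; the last joint's range is limited). The gripper opens to 91 mm and grips with 3 to 60 N. Pads are 32 mm wide; open, the fingers measure 118 mm over their backs; the gripper's body (76 mm by 178 mm) begins 60 mm behind the grasp point.
Start: joints at [-78.237, 28.281, 77.091, -0, 74.628, -5.472], TCP at [0.185, -0.597, 0.233] pointing down, gripper open.
Joint ranges: [-166.48, 166.48], [-47.26, 123.95], [12.59, 153.08], [-70.14, 250.14], [6.76, 159.57], [-176.63, 176.63]. Speed limits (degrees/s): [108.29, 108.29, 147.25, 172.46, 172.46, 172.46].

### API

Orientations are given as a 3x3 rotation matrix whose columns are the frame's x, y, z axes.
In Python, from bench import ctrl gives the robot as it stands. Calls block until the motion is done:
- ctrl.goto(position, orientation): joint-space move of the TCP to a pose.
- ctrl.move_l(position, vel=0.15, ori=None, contact_N=None): straight line of the TCP; ori=None keeps the orientation; vel is the mean speed in m/s. With contact_N (N) it stops when the force on the tool has changed by that much, and returns True; else False.
- ctrl.movej(angles): joint-space move.
- ctrl.command_gripper(opening): opening from 0.0 (shut) to 1.0 (fully open); the grip force is fixed at half the most; returns when the fingers have stopped.
- ctrl.sleep(seconds).
- ctrl.ik(position, orientation): joint angles nearest the present ones, or None.
- ctrl.read_camera(name): name is "scene" or "top" or "wrist"; returns the picture (420x560x3 uint8, blue, green, red); there is no depth.
- ctrl.camera_params(name): a dict with "fx", "fy", "cx", "cy" (pixels), "pose" (4x4, takes a point from camera to world coordinates); the wrist camera has in their place "T_tool_cam" (4x4, takes a point from camera to tool coordinates, whose origin is the TCP and whose axes are the flange's). Camera axes: x right, y up, looking along -z (the intrinsics and any distortion apply to the point x, -y, -z); pixel columns grow to the right and rows downward; lengths in m; the calibration is good to about 2 mm. A picture is of the moment at which its call begins: read the wrist's pose just before it. camera_params takes no time and is no camera call.
A pose or a line that the arm cannot do raises ctrl.MotionError and nothing moves.
- ctrl.sign_off(): hands the job in; it is judged then, once.
Trained networks look in the newest picture that a camera, given by its name, has taken for a name from the list of things; names that differ only in an ending like _2 or _b are one class to them, and where a whole thing is asked for, a point or a joint stands for the part that bears it (a point fixed in the world has none). Each returns a list of dicts, best first, with "score" (0 to 1); they miss things now and then, are a little off and sometimes report something else, mostly with a low value. They report only what shows in the picture. A call takes as long as a camera call.
- ctrl.find_in(camera, query): "bbox" ([centre column, centre row, width, height] in pixels, round what is visible of it).
Readings, each from a call of its own:
- ctrl.read_t(): time.
- ctrl.read_q(): joint angles.
- ctrl.read_dq(): joint speeds.
- ctrl.read_effort(): joint torques, N m.
- ctrl.read_tool_pos(): TCP position.
- ctrl.read_eef_rot(): TCP orientation.
- ctrl.read_contact_force(): force on the tool from outside, world axes, zero at the start.
- ctrl.read_wrist_torque(): the same for the moment, N m.
- ctrl.read_grip_width(): opening from 0.0 (shut) to 1.0 (fully open).
- ctrl.read_grasp_force(): force on a finger pad.
Only numpy, scipy, OpenCV 4.12 (cv2) and the standard library are available. Lean on these libraries where they do the work, as an engineer would, in place of code of your own. Each camera call takes 0.05 s, during which the arm holds its last target. There are 200 camera calls.

### The job

Open the wooden figure box: lift the pull end of its sliding lid over the stop lip, draw the lid right out of its grooves and lay it flat on the zinc bench top, pull upward. Then take the walking polar bear out of the box and stand it in the middle of the walnut globe base with its nose towards the brass nameplate. Set things down rather than drop them, leave the sitting bear in its compartment, and do not push the base or the other things on the bench about.

Things in the scene. Friction and masses are not known exactly. Their poses are not given: they have to be found in the camera images.
- figure_box: Fixed beech box, 200 x 124 mm, 70.5 mm high, walls 10 to 13 mm. Origin: centre of its underside; z up, x along its length, front end (where the lid comes out) at -x. Inner floor at z = 6 mm; a divider 4 mm thick, its top at z = 46 mm, at x = 0 makes a front and a rear compartment, each 88 (x) x 98 mm (y), centres at x = -46 and +46 mm.
- stop_lip (a point): Middle of the top of the box's front wall, the stop lip: x = -95 mm, z = 60 mm in the box's frame, wall 10 mm thick. It stands 4 mm above the ledges (z = 56 mm) on which the lid's side edges lie, so it stops the 5 mm lid.
- rail_end (a point): Midway between the front ends of the two grooves' top rails: x = 0, z = 64.5 mm in the box's frame. The rails (3.5 mm above the lid) cover only the rear half, x = 0 to 90 mm, so the lid's front end can be raised up to 7 mm while its rear end stays down. Outer cheeks of the grooves guide the lid sideways over the box's full length, up to z = 70.5 mm.
- lid: Loose beech lid of the box, 175 x 108 x 5 mm, 75 g, lying in the grooves behind the stop lip at the start, with about 2 mm play endways and sideways. Origin: centre of its underside; z up; x along its length, front end at -x. It is clear of the grooves once its rear end has come forward of the box's x = 0, about 88 mm of travel.
- lid_pull (a point): Centre of the lid's pull, an upright beech block fixed on the lid near its front end: 30 mm along the lid's x, 12 mm across (y), standing from 5 to 27 mm above the lid's underside. This point is 57.5 mm in front (-x) of the lid's origin, 16 mm above its underside. Axes as the lid's.
- lid_front (a point): Middle of the lower front edge of the lid (x = -87.5 mm in the lid's frame, at its underside).
- lid_rear (a point): Middle of the lower rear edge of the lid (x = +87.5 mm in the lid's frame, at its underside).
- walking_bear: Loose white resin polar bear walking on all fours, about 55 g, 70 mm from nose to tail, 24 mm wide across the flanks, 46 mm high at the ears; flanks upright and flat from 18 to 37 mm above its feet, from x = -21 to 23 mm. Origin: on the ground midway between its feet; z up, nose to -x. It stands in one of the two compartments of the box (either one), nose roughly to the box's front.
- bear_nose (a point): Tip of the walking bear's nose, 40 mm in front (-x) of its origin and 34 mm above its feet.
- sitting_bear: Loose white resin bear cub sitting upright, about 35 mm across and 40 mm high, in the other compartment of the box; it stays there. Origin under it, z up, nose to -x.
- globe_base: Loose turned walnut snow globe base, 450 g, 110 mm across, with a flat round stage of white resin, 76 mm across, on its top 42 mm above the bench. A small walnut block with a sloping brass nameplate, 46 mm wide, projects from its front (-x side) to 71 mm from the centre. Origin: centre of its underside; z up.
- base_top (a point): Centre of the base's stage, 42 mm above the base's underside; axes as the base's (nameplate at -x).
- lying_bear: Bystander: third white resin bear, lying down, 60 mm long, 23 mm high, loose on the bench. Origin under it.
- carousel_horse: Bystander: brass carousel horse on a pole, 127 mm high, on a round foot 52 mm across. Origin under its foot.
- gingerbread_house: Bystander: brown and white ceramic gingerbread house on a 72 mm square foot, 89 mm high. Origin under it.
- glue_bottle: Bystander: white bottle, 34 mm across, 95 mm high. Origin under it.
- flake_jar: Bystander: clear jar with a metal cap, 48 mm across, 58 mm high. Origin under it.
- rubber_plug: Bystander: black rubber globe plug lying flat, 62 mm across, 18 mm high, midway between the box and the base. Origin under it. On the robot's side of it the bench is always clear: x from 0.42 to 0.63 m, y within 85 mm of 0, room enough for the lid.
- screwdriver: Bystander: black-handled screwdriver, 150 mm long, lying on the bench at the right. Origin under it.

How it is judged:
By the outcome, as a careful person would: the job done as asked, in the order asked, and still so for the second after the job is handed in, with the robot touching nothing.
It also fails if it takes over 62 s, if anything falls off the work surface, if the arm or the gripper's body presses on something with over 40 N, if the wrist force passes 120 N, or if a joint passes its speed limit or range.

## Working session

There is one attempt and no reset: what is moved stays moved. The work goes in short steps, each a Python script; the robot and the scene stay as the last script left them, time stands still between calls to the robot, and variables do not carry over. Pictures are saved under pics/ and viewed, at most 10 in all, crops included, and the job is handed in when it is done.

```bash
ls; mkdir -p pics; python3 - <<'E'
from bench import ctrl
import cv2,numpy as np
np.set_printoptions(precision=4,suppress=True)
for c in ["top","scene"]:
    im=ctrl.read_camera(c); cv2.imwrite(f"pics/{c}0.png",im)
    p=ctrl.camera_params(c); print(c,p)
    for q in ["figure_box","lid","lid_pull","globe_base","base_top","rubber_plug"]:
        r=ctrl.find_in(c,q); print(q,[(round(d['score'],2),np.round(d['bbox'],1)) for d in r[:2]])
print(ctrl.camera_params("wrist"),ctrl.read_t(),ctrl.read_eef_rot())
E
```

```text
bench.py
pics
top {'fx': 405.40976116968005, 'fy': 405.40976116968005, 'cx': 284.68598026337907, 'cy': 211.6691295342813, 'pose': array([[ 0.0222,  0.9974, -0.0684,  0.5474],
       [-0.9998,  0.0221, -0.0015, -0.0228],
       [ 0.0001,  0.0684,  0.9977,  1.296 ],
       [ 0.    ,  0.    ,  0.    ,  1.    ]])}
figure_box [(0.71, array([356.8, 221. ,  53.2,  76.3])), (0.43, array([356.6, 220.2,  47. ,  61.7]))]
lid [(0.65, array([357.7, 221. ,  43.8,  62.6]))]
lid_pull [(0.74, array([356.1, 221.5,  42. ,  57.4]))]
globe_base [(0.66, array([202.6, 226.3,  35.5,  39.2]))]
base_top [(0.91, array([201.7, 225.9,  35.4,  35.2]))]
rubber_plug [(0.68, array([433.6, 221.9,  29.2,  26.3])), (0.51, array([283.9, 201.6,  15.9,  16.3]))]
scene {'fx': 399.51494624270435, 'fy': 399.51494624270435, 'cx': 284.60617969783215, 'cy': 211.9109430767771, 'pose': array([[ 0.8221, -0.4864,  0.2959,  0.9763],
       [ 0.5694,  0.7027, -0.4267, -0.5448],
       [-0.0004,  0.5192,  0.8546,  1.115 ],
       [ 0.    ,  0.    ,  0.    ,  1.    ]])}
figure_box [(0.8, array([243.8, 270.1,  80.6,  67.7]))]
lid [(0.77, array([241.3, 264.6,  68. ,  51.1]))]
lid_pull [(0.94, array([241.2, 265.1,  65.9,  52. ]))]
globe_base [(0.82, array([319.4, 163.9,  36.7,  32.7]))]
base_top [(0.61, array([322.4, 162.1,  35.6,  27.2]))]
rubber_plug [(0.65, array([304.8, 228.2,  23.4,  13.3]))]
{'fx': 302.11844506998324, 'fy': 302.11844506998324, 'cx': 279.26445604925175, 'cy': 206.96094010966806, 'T_tool_cam': array([[-0.0008,  0.9594,  0.2822,  0.0799],
       [ 1.    ,  0.0005,  0.0012,  0.0006],
       [ 0.001 ,  0.2822, -0.9594, -0.1515],
       [ 0.    ,  0.    ,  0.    ,  1.    ]])} 0.7 [[ 0.9551  0.2963  0.    ]
 [ 0.2963 -0.9551 -0.    ]
 [-0.      0.     -1.    ]]
```

```bash
python3 - <<'E'
import cv2
a=cv2.imread("pics/top0.png")[120:330,140:500]
cv2.imwrite("pics/top0c.png",cv2.resize(a,(792,462),interpolation=cv2.INTER_CUBIC))
E
cat > h.py <<'E'
from bench import ctrl
import cv2,numpy as np
np.set_printoptions(precision=4,suppress=True)
def cam(name,pR=None):
    p=ctrl.camera_params(name)
    if name=="wrist":
        T=np.eye(4); T[:3,:3]=pR[1]; T[:3,3]=pR[0]; T=T@p["T_tool_cam"]
    else: T=np.array(p["pose"])
    return p,T
def ray(p,T,u,v,z):
    d=T[:3,:3]@np.array([(u-p["cx"])/p["fx"],-(v-p["cy"])/p["fy"],-1.]); o=T[:3,3]
    return o+d*(z-o[2])/d[2]
def proj(p,T,X):
    c=(np.asarray(X)-T[:3,3])@T[:3,:3]
    return np.stack([p["cx"]+p["fx"]*c[...,0]/-c[...,2],p["cy"]-p["fy"]*c[...,1]/-c[...,2]],-1)
def down(yaw):   # tool x axis at yaw (deg) in world, z down
    c,s=np.cos(np.radians(yaw)),np.sin(np.radians(yaw))
    return np.array([[c,s,0],[s,-c,0],[0,0,-1.]])
def wpic(name):
    P=(np.array(ctrl.read_tool_pos()),np.array(ctrl.read_eef_rot()))
    im=ctrl.read_camera("wrist"); cv2.imwrite(f"pics/{name}.png",im); np.savez(f"pics/{name}.npz",p=P[0],R=P[1])
    return im,P
E
python3 - <<'E'
from h import *
for c,l in [("top",[(202,226,.042),(357,221,.0635),(433.6,221.9,.018),(283.9,201.6,.018)]),("scene",[(322,162,.042),(241.3,264.6,.0635),(304.8,228.2,.018)])]:
    p,T=cam(c)
    for a in l: print(c,a,ray(p,T,*a))
E
```

```text
top (202, 226, 0.042) [0.5833 0.2338 0.042 ]
top (357, 221, 0.0635) [ 0.6084 -0.2415  0.0635]
top (433.6, 221.9, 0.018) [ 0.6131 -0.4912  0.018 ]
top (283.9, 201.6, 0.018) [ 0.6669 -0.0177  0.018 ]
scene (322, 162, 0.042) [0.5962 0.2265 0.042 ]
scene (241.3, 264.6, 0.0635) [ 0.6107 -0.2347  0.0635]
scene (304.8, 228.2, 0.018) [ 0.6825 -0.0102  0.018 ]
```

View pics/top0c.png

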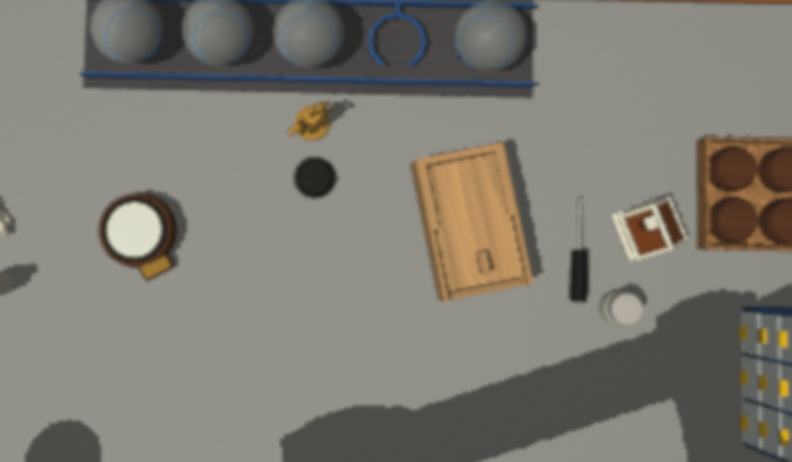

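The top view shows the box at about (357,221) px with its front end and the pull (about (360,239)) towards the robot, yaw about +10°. The base is at (202,226), nameplate towards the robot and right, yaw about 30°. The black disc at (284,201) is the rubber plug. Next is a close wrist view of the box.

```bash
python3 - <<'E'
from h import *
p,T=cam("top")
print("pull",ray(p,T,360.5,239,.083), ray(p,T,352.5,188.5,.0705))
ctrl.goto([0.585,-0.24,0.27],down(10))
print(ctrl.read_t(),ctrl.read_q())
im,P=wpic("w1")
p,T=cam("wrist",P)
for q in ["figure_box","lid_pull","lid"]:
    print(q,[(round(d['score'],2),np.round(d['bbox'],1),ray(p,T,*d['bbox'][:2],.08)) for d in ctrl.find_in("wrist",q)[:2]])
# predicted overlay of box model
E
```

```text
pull [ 0.5538 -0.2491  0.083 ] [ 0.7066 -0.2256  0.0705]
2.6417 [-27.7961  27.1233  73.0869  -0.011   79.7965  52.2612]
figure_box [(0.69, array([275.9, 159.4, 115. , 175.8]), array([ 0.6187, -0.2313,  0.08  ])), (0.29, array([88.6, 18.8, 98.5, 33. ]), array([ 0.7241, -0.024 ,  0.08  ]))]
lid_pull [(0.57, array([276.2, 160. ,  96.1, 149.8]), array([ 0.6181, -0.2318,  0.08  ]))]
lid [(0.94, array([277.2, 160.2,  92.8, 152.3]), array([ 0.6181, -0.2329,  0.08  ])), (0.19, array([88. , 17.8, 96.7, 33.6]), array([ 0.7249, -0.0234,  0.08  ]))]
```

View pics/w1.png

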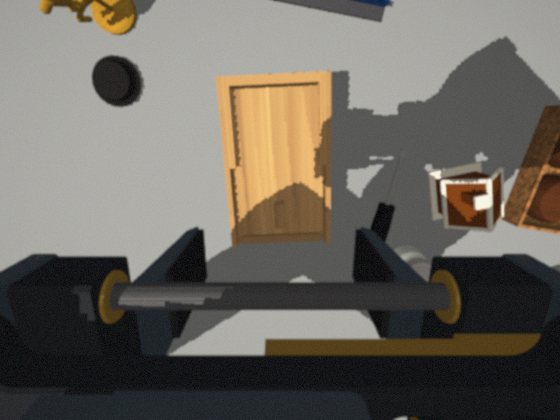

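The wrist view shows the box's four top corners near (219,78), (331,72), (234,245) and (329,242), with the pull near (281,208) in shadow. I'll fit the box model to the corners and overlay it to check.

```bash
cat > fit.py <<'E'
from h import *
from scipy.optimize import least_squares
def place(v,X):
    c,s=np.cos(v[2]),np.sin(v[2]); X=np.asarray(X,float)
    return np.stack([v[0]+c*X[:,0]-s*X[:,1],v[1]+s*X[:,0]+c*X[:,1],X[:,2]],-1)
def fit(p,T,X,uv,v0):
    r=least_squares(lambda v:(proj(p,T,place(v,X))-uv).ravel(),v0); return r.x,r.fun
E
python3 - <<'E'
from fit import *
n=np.load("pics/w1.npz"); p,T=cam("wrist",(n["p"],n["R"]))
X=[(.1,.062,.0705),(.1,-.062,.0705),(-.1,.062,.0705),(-.1,-.062,.0705)]
uv=np.array([(219,78),(331,72),(234,245),(329,242)])
v,res=fit(p,T,X,uv,[.61,-.235,.17]); print(v[:2],np.degrees(v[2]),res)
im=cv2.imread("pics/w1.png"); s=4
im=np.clip(im[60:260,190:370].astype(float)*1.5,0,255).astype(np.uint8)
im=cv2.resize(im,None,fx=s,fy=s,interpolation=cv2.INTER_CUBIC)[200:]
def poly(X,col):
    q=((proj(p,T,place(v,X))-[190,60]+.5)*s-[0,200]).astype(int); cv2.polylines(im,[q],True,col,1)
poly([(.1,.062,.0705),(.1,-.062,.0705),(-.1,-.062,.0705),(-.1,.062,.0705)],(0,0,255))
l=.0
poly([(.0875+l,.054,.061),(.0875+l,-.054,.061),(-.0875+l,-.054,.061),(-.0875+l,.054,.061)],(255,0,0))
for z in(.061,.083): poly([(-.0425+l,.006,z),(-.0425+l,-.006,z),(-.0725+l,-.006,z),(-.0725+l,.006,z)],(0,255,0))
cv2.imwrite("pics/w1c.png",im); print(im.shape)
E
```

```text
[ 0.6098 -0.2357] 12.173703044003279 [-2.01   -1.9436  1.5855 -0.9332 -1.4909  2.4797  1.9697  1.907 ]
(600, 720, 3)
```

View pics/w1c.png

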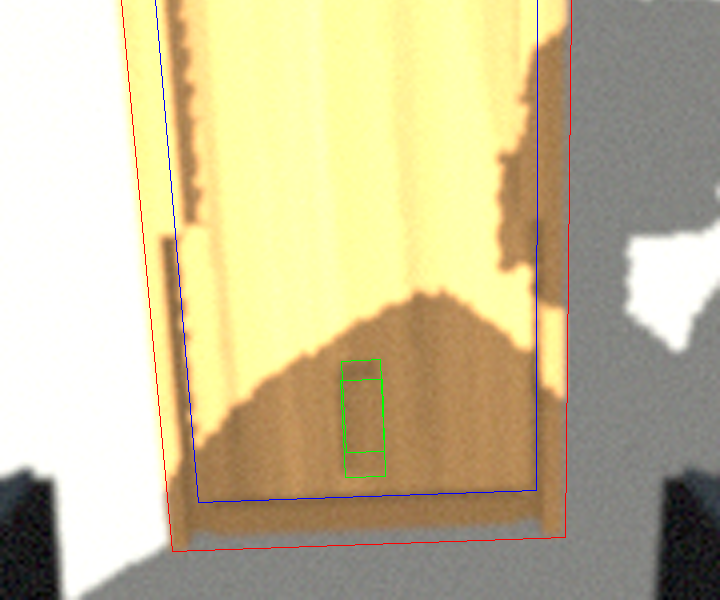

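```bash
python3 - <<'E'
from fit import *
c,s=np.cos(np.radians(11.5)),np.sin(np.radians(11.5))
pos=np.array([.61,-.2357,.2])+np.array([c,s,0])*(-.06)   # box x=-60 below the TCP
ctrl.goto(pos,down(11.5)); im,P=wpic("w2"); print(ctrl.read_t(),P[0])
g=im[20:260,130:430]
lab=cv2.cvtColor(g,cv2.COLOR_BGR2LAB); lab[...,0]=cv2.createCLAHE(4,(6,6)).apply(lab[...,0])
cv2.imwrite("pics/w2c.png",cv2.resize(cv2.cvtColor(lab,cv2.COLOR_LAB2BGR),None,fx=2.5,fy=2.5,interpolation=cv2.INTER_CUBIC))
E
```

```text
3.3 [ 0.5508 -0.2479  0.1997]
```

View pics/w2c.png

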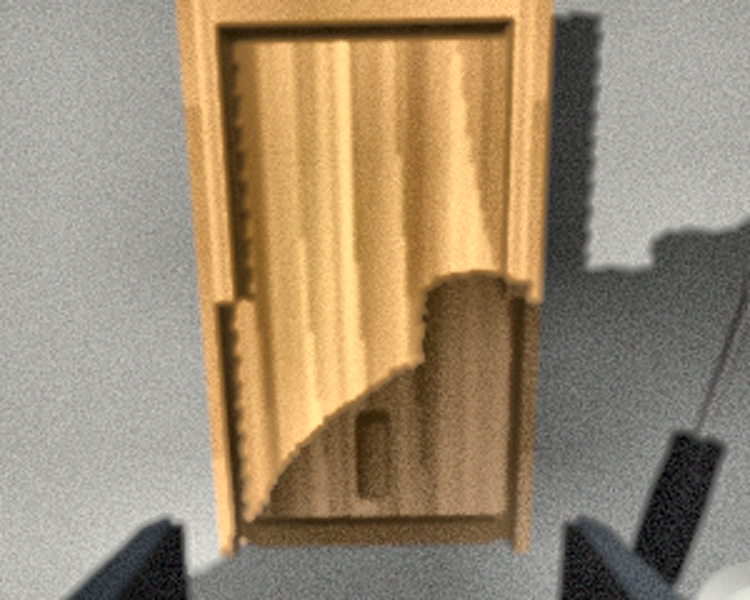

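```bash
python3 - <<'E'
from fit import *
n=np.load("pics/w2.npz"); p,T=cam("wrist",(n["p"],n["R"]))
X=[(-.1,.062,.0705),(-.1,-.062,.0705),(0,.062,.0705),(0,-.062,.0705)]
uv=np.array([(221,552),(529,552),(204,303),(541,302)])/2.5+[130,20]
v,res=fit(p,T,X,uv,[.61,-.235,.17]); print(v[:2],np.degrees(v[2]),res)
im=cv2.imread("pics/w2c.png")
def poly(X,col,l):
    q=((proj(p,T,place(l,X))-[130,20])*2.5).astype(int); cv2.polylines(im,[q],True,col,1)
poly([(.1,.062,.0705),(.1,-.062,.0705),(-.1,-.062,.0705),(-.1,.062,.0705)],(0,0,255),v)
poly([(0,.062,.0705),(0,-.062,.0705)],(0,0,255),v)
poly([(-.09,.054,.060),(-.09,-.054,.060)],(0,0,255),v)
l=v
poly([(.0875,.054,.061),(.0875,-.054,.061),(-.0875,-.054,.061),(-.0875,.054,.061)],(255,0,0),l)
for z in(.061,.083): poly([(-.0425,.006,z),(-.0425,-.006,z),(-.0725,-.006,z),(-.0725,.006,z)],(0,255,0),l)
im2=cv2.resize(im[380:580,180:560],None,fx=2,fy=2)
cv2.imwrite("pics/w2d.png",np.vstack([cv2.resize(im[:380,180:560],None,fx=.5,fy=.5)[:190,:].repeat(1,0) if 0 else im2]))
E
```

```text
[ 0.6102 -0.236 ] 11.69820986551051 [-0.459   1.4186 -0.0418  0.906  -0.5522 -0.7379  1.0028 -1.0535]
```

View pics/w2d.png

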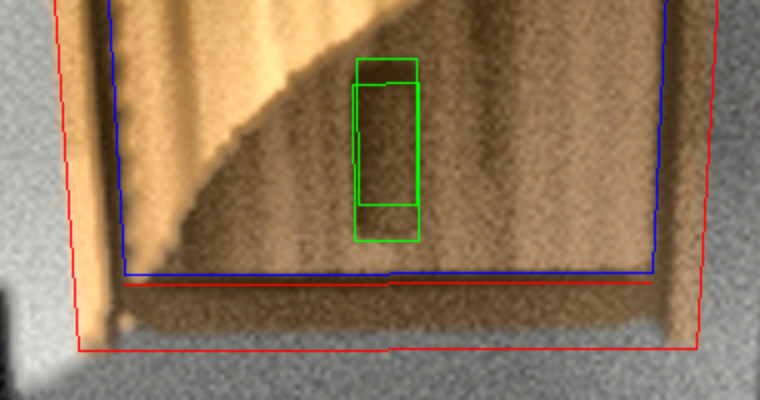

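The box model overlays well. The pose is (0.610, -0.236), yaw 11.7°, with the lid centred in its grooves and the pull at crop (387,150) as predicted. Now I'll grip the pull, tilt the lid 1.7° about its rear edge, and slide it out along its own plane.

```bash
cat > task.py <<'E'
from fit import *
from scipy.spatial.transform import Rotation as Rn
BOX=np.array([.6102,-.2360,np.radians(11.7)])
Rb=Rn.from_euler("z",BOX[2]).as_matrix()
def W(x,y,z): return Rb@np.array([x,y,z])+np.array([BOX[0],BOX[1],0])
def st(tag):
    print(tag,"t",ctrl.read_t(),"p",np.array(ctrl.read_tool_pos()),"grip",round(ctrl.read_grip_width(),3),"gf",ctrl.read_grasp_force(),"F",np.array(ctrl.read_contact_force()))
E
python3 - <<'E'
from task import *
R0=down(11.7)
ctrl.command_gripper(.45)
ctrl.move_l(W(-.0575,0,.11),.2,ori=R0)
hit=ctrl.move_l(W(-.0575,0,.0835),.05,contact_N=5); st(f"down {hit}")
ctrl.command_gripper(0); st("grip")
p0=np.array(ctrl.read_tool_pos())
piv=W(.0875,0,.056); th=np.radians(1.7)
Rt=Rb@Rn.from_euler("y",th).as_matrix()@Rb.T
p1=piv+Rt@(p0-piv); ctrl.move_l(p1,.02,ori=Rt@R0); st("tilt")
d=-(Rt@Rb)[:,0]
hit=ctrl.move_l(p1+d*.03,.04,contact_N=15); st(f"slide {hit}")
E
```

```text
down False t 5.4667 p [ 0.5539 -0.2477  0.0835] grip 0.448 gf 0.0 F [-0.6977 -0.2002 -0.0788]
grip t 6.025 p [ 0.5539 -0.2476  0.0836] grip 0.133 gf 30.00002682209015 F [-0.5395  0.3627  2.9324]
tilt t 6.4 p [ 0.5549 -0.2472  0.0878] grip 0.13 gf 29.999333918094635 F [-0.6562  1.4483  0.182 ]
slide False t 7.3 p [ 0.5254 -0.2535  0.0888] grip 0.127 gf 29.999537765979767 F [-1.6115  1.5487 -0.5359]
```

```bash
python3 - <<'E'
from task import *
R0=down(11.7); th=np.radians(1.7)
Rt=Rb@Rn.from_euler("y",th).as_matrix()@Rb.T
d=-(Rt@Rb)[:,0]; p=np.array(ctrl.read_tool_pos())
hit=ctrl.move_l(p+d*.069,.07,contact_N=15); st(f"slide {hit}")
if not hit:
    p=np.array(ctrl.read_tool_pos())
    ctrl.move_l(p+[0,0,.06],.12); st("up")
    ctrl.move_l([.465,-.005,.12],.2,ori=down(0)); st("over")
    ctrl.move_l([.465,-.005,.034],.12)
    hit=ctrl.move_l([.465,-.005,.024],.02,contact_N=4); st(f"down {hit}")
    cv2.imwrite("pics/s1.png",ctrl.read_camera("scene"))
E
```

```text
slide False t 8.4333 p [ 0.4582 -0.2675  0.0908] grip 0.128 gf 29.999471604824066 F [-0.149  -0.8741 -1.269 ]
up t 9.0833 p [ 0.4581 -0.2673  0.1504] grip 0.124 gf 29.99945729970932 F [-0.1683 -0.0997 -1.9707]
over t 10.5583 p [ 0.4651 -0.0055  0.12  ] grip 0.128 gf 29.999373257160187 F [ 0.8804 -0.2849 -0.4452]
down True t 11.825 p [ 0.4652 -0.005   0.0272] grip 0.129 gf 29.999974071979523 F [ 0.6671 -0.6159  0.137 ]
```

```bash
python3 - <<'E'
from task import *
ctrl.command_gripper(.45); st("open")
ctrl.move_l([.465,-.005,.09],.12)
# base
ctrl.goto([.545,.225,.22],down(0)); im,P=wpic("wb"); p,T=cam("wrist",P)
for q in ["globe_base","base_top"]:
    print(q,[(round(d['score'],2),np.round(d['bbox'],1),ray(p,T,*d['bbox'][:2],.042)) for d in ctrl.find_in("wrist",q)[:2]])
ctrl.goto(W(-.06,0,.24),down(11.7)); im2,P=wpic("wx"); p,T=cam("wrist",P)
for q in ["walking_bear","sitting_bear","bear_nose"]:
    print(q,[(round(d['score'],2),np.round(d['bbox'],1),ray(p,T,*d['bbox'][:2],.043)) for d in ctrl.find_in("wrist",q)[:2]])
st("")
a=cv2.resize(im[0:240,140:420],None,fx=1.42,fy=1.42,interpolation=cv2.INTER_CUBIC)
b=cv2.resize(im2[20:260,140:420],None,fx=1.42,fy=1.42,interpolation=cv2.INTER_CUBIC)
cv2.imwrite("pics/both.png",np.hstack([a,b]))
E
```

```text
open t 12.5 p [ 0.465  -0.005   0.0273] grip 0.451 gf 0.0 F [-0.1304  0.9748  0.7896]
globe_base [(0.97, array([264.9, 157.2,  96.8, 106.5]), array([0.5835, 0.2389, 0.042 ]))]
base_top [(0.66, array([264.1, 154.2,  90.2, 107.4]), array([0.5867, 0.2397, 0.042 ])), (0.23, array([ 83.1, 131.8,  50.2,  54.8]), array([0.6104, 0.4303, 0.042 ]))]
walking_bear [(0.95, array([276. ,  94.8,  31.7,  69.7]), array([ 0.653 , -0.2229,  0.043 ])), (0.23, array([ 92.6, 162.2,  92.5, 150.3]), array([ 0.5386, -0.0304,  0.043 ]))]
sitting_bear [(0.92, array([274.1, 173.7,  22.1,  26.5]), array([ 0.5679, -0.238 ,  0.043 ]))]
bear_nose [(0.85, array([275.8,  98.1,  26.3,  68.2]), array([ 0.6496, -0.2233,  0.043 ]))]
 t 16.3167 p [ 0.5517 -0.2474  0.24  ] grip 0.453 gf 0.0 F [-0.1509 -0.2462 -0.0488]
```

View pics/both.png

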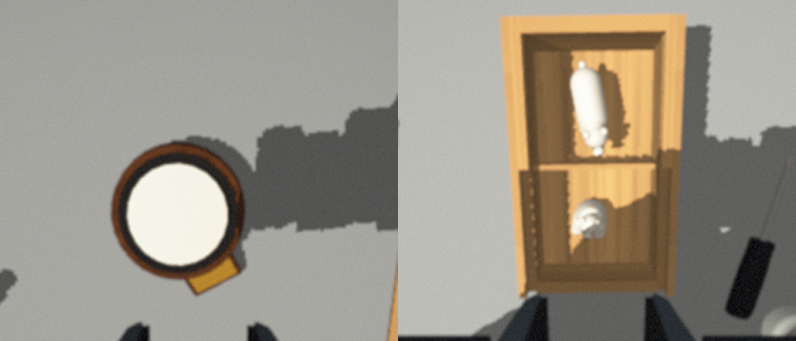

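The left half shows the base with its nameplate at lower right (crop (214,274)). The right half shows the walking bear in the rear compartment, nose (598,150) to the front and turned slightly, and the sitting bear in the front one. I'll measure both by segmentation.

```bash
python3 - <<'E'
from task import *
ctrl.move_l(W(-.01,0,.18),.2); im2,P2=wpic("wy")
def cnt(mask):
    c=cv2.findContours(mask.astype(np.uint8),cv2.RETR_EXTERNAL,cv2.CHAIN_APPROX_NONE)[0]; return max(c,key=cv2.contourArea)
im=cv2.imread("pics/wb.png"); n=np.load("pics/wb.npz"); p,T=cam("wrist",(n["p"],n["R"]))
roi=np.zeros(im.shape[:2],bool); roi[80:210,200:330]=1
hsv=cv2.cvtColor(im,cv2.COLOR_BGR2HSV).astype(int)
c=cnt((im.min(2)>190)&roi)
pts=np.array([ray(p,T,u,v,.042)[:2] for u,v in c[:,0]])
r=least_squares(lambda q:np.hypot(*(pts-q[:2]).T)-q[2],[.585,.235,.038]); print("stage",r.x,np.abs(r.fun).max())
br=(hsv[...,0]>14)&(hsv[...,0]<28)&(hsv[...,1]>150)&(hsv[...,2]>120)&roi
cb=cnt(br); rc=cv2.minAreaRect(cb); print("plate",rc)
for z in(.015,.025,.035):
    b=np.array([ray(p,T,u,v,z)[:2] for u,v in cv2.boxPoints(rc)])
    m=b.mean(0)-r.x[:2]; print(z,"dist",np.hypot(*m),"yaw",np.degrees(np.arctan2(-m[1],-m[0])),"sides",np.hypot(*(b[1]-b[0])),np.hypot(*(b[2]-b[1])),
      [round(np.degrees(np.arctan2(*(b[i+1]-b[i])[::-1])),1) for i in(0,1)])
# bear
p,T=cam("wrist",P2)
d=ctrl.find_in("wrist","walking_bear")[0]; print(d); u,v,w,h=d["bbox"]
hs=cv2.cvtColor(im2,cv2.COLOR_BGR2HSV).astype(int)
roi=np.zeros(im2.shape[:2],bool); roi[max(0,int(v-h/2-6)):int(v+h/2+6),int(u-w/2-6):int(u+w/2+6)]=1
c=cnt((hs[...,1]<60)&(hs[...,2]>90)&roi); print(cv2.contourArea(c),cv2.minAreaRect(c))
Q=np.array([(Rb.T@(ray(p,T,a,b,.038)-W(0,0,0)))[:2] for a,b in c[:,0]])
print("bear extents box frame",Q.min(0),Q.max(0))
for x in np.arange(Q[:,0].min()+.004,Q[:,0].max(),.008):
    s=Q[np.abs(Q[:,0]-x)<.0025,1]; print(round(x,4),s.min(),s.max(),(s.min()+s.max())/2)
cv2.drawContours(im2,[c],-1,(0,0,255),1); cv2.drawContours(im,[cb],-1,(0,0,255),1)
cv2.imwrite("pics/m.png",np.hstack([cv2.resize(im2[int(v-60):int(v+60),int(u-60):int(u+60)],None,fx=3,fy=3),cv2.resize(im[90:210,210:330],None,fx=3,fy=3)]))
E
```

```text
stage [0.5894 0.2393 0.0367] 0.0007932531385063599
plate ((289.6555480957031, 193.79913330078125), (12.314569473266602, 33.430328369140625), 62.52556610107422)
0.015 dist 0.060579393243794695 yaw 27.84642511257996 sides 0.04034886542583582 0.015201734903241934 [np.float64(-61.9), np.float64(-152.0)]
0.025 dist 0.05821342583715341 yaw 28.692574252231246 sides 0.03921285158377524 0.014773733245917391 [np.float64(-61.9), np.float64(-152.0)]
0.035 dist 0.05586122836274374 yaw 29.610196922726775 sides 0.03807683774171482 0.014345731588593157 [np.float64(-61.9), np.float64(-152.0)]
{'bbox': [274.8, 143.1, 33.0, 77.3], 'score': 0.77}
1384.5 ((273.8846435546875, 146.92308044433594), (75.50471496582031, 25.298980712890625), 78.69007110595703)
bear extents box frame [ 0.007  -0.0077] [0.0769 0.02  ]
0.011 -0.005782288230538381 0.004082709162037215 -0.0008497895342505831
0.019 -0.00672101277175125 0.01089615642605531 0.00208757182715203
0.027 -0.007659382616544135 0.011782980101691818 0.0020617987425738415
0.035 -0.007598049962480134 0.015532824266724244 0.003967387152122056
0.043 -0.007544388003485724 0.016433398145502827 0.004444505071008551
0.051 -0.0055875250336222025 0.01909567076999934 0.0067540728681885695
0.059 -0.003656105963016095 0.01995171925984091 0.008147806648412408
0.067 -0.001756013952063806 0.019787031637728967 0.00901550884283258
0.075 0.008475204785761524 0.01403711852015285 0.011256161652957187
```

View pics/m.png

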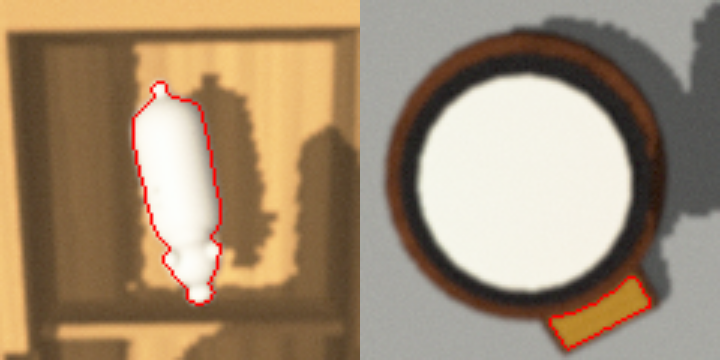

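Both outlines are clean. The bear is 70 mm long with nose at box (7,-1) mm and tail at (77,11), yaw 10.7° in the box. The base is at (0.589, 0.239), yaw about 28.4°. Now I'll grasp the bear, lift it, and recheck the base from the carrying pose.

```bash
python3 - <<'E'
from task import *
R=down(22.4); b=(.0470,.0060)
ctrl.move_l(W(*b,.13),.2,ori=R)
hit=ctrl.move_l(W(*b,.036),.08,contact_N=5); st(f"down {hit}")
if not hit:
    ctrl.command_gripper(0); st("grip")
    ctrl.move_l(W(*b,.06),.05); ctrl.move_l(W(*b,.2),.2); st("up")
    ctrl.goto([.53,.205,.2],down(28.4)); st("over")
    im,P=wpic("wc"); p,T=cam("wrist",P)
    roi=np.zeros(im.shape[:2],bool)
    uv=proj(p,T,np.array([.5894,.2393,.042])).astype(int); print(uv)
    cv2.floodFill(im.copy(),m:=np.zeros((422,562),np.uint8),tuple(int(i) for i in uv),0,(255,)*3,(255,)*3) if 0 else None
    n,L=cv2.connectedComponents((im.min(2)>190).astype(np.uint8)); M=(L==L[uv[1],uv[0]])
    c=max(cv2.findContours(M.astype(np.uint8),cv2.RETR_EXTERNAL,cv2.CHAIN_APPROX_NONE)[0],key=cv2.contourArea)
    pts=np.array([ray(p,T,u,v,.042)[:2] for u,v in c[:,0]])
    r=least_squares(lambda q:np.hypot(*(pts-q[:2]).T)-q[2],[.585,.235,.038],loss="soft_l1",f_scale=.001); print("stage",r.x,np.abs(r.fun).max())
    for z in(.025,):
        h=cv2.cvtColor(im,cv2.COLOR_BGR2HSV).astype(int); br=(h[...,0]>14)&(h[...,0]<28)&(h[...,1]>150)&(h[...,2]>100)
        br[:, :uv[0]-80]=0; br[:,uv[0]+80:]=0; br[:uv[1]]=0; br[uv[1]+90:]=0
        cb=max(cv2.findContours(br.astype(np.uint8),cv2.RETR_EXTERNAL,cv2.CHAIN_APPROX_NONE)[0],key=cv2.contourArea)
        q=np.array([ray(p,T,a,b_,z)[:2] for a,b_ in cv2.boxPoints(cv2.minAreaRect(cb))]); m=q.mean(0)-r.x[:2]
        print("plate dist",np.hypot(*m),"yaw",np.degrees(np.arctan2(-m[1],-m[0])),[round(np.degrees(np.arctan2(*(q[i+1]-q[i])[::-1])),1) for i in(0,1)])
    cv2.imwrite("pics/wc_v.png",im)
E
```

```text
down False t 18.8167 p [ 0.6553 -0.2208  0.0366] grip 0.451 gf 0.0 F [ 0.1599 -0.4126 -0.6031]
grip t 19.225 p [ 0.6551 -0.2207  0.0363] grip 0.262 gf 30.00044971704483 F [-0.4015  0.7902  3.7128]
up t 20.7083 p [ 0.6544 -0.2203  0.1987] grip 0.257 gf 29.999732673168182 F [-0.5885 -0.3028 -0.3429]
over t 22.3333 p [0.5307 0.2042 0.2   ] grip 0.261 gf 29.99966561794281 F [-0.8402 -0.588  -0.8939]
[275 130]
stage [0.5894 0.2393 0.0367] 0.0007533909167026925
plate dist 0.05823256386938748 yaw 28.561875830059815 [np.float64(-61.7), np.float64(-150.9)]
```

View pics/wc.png

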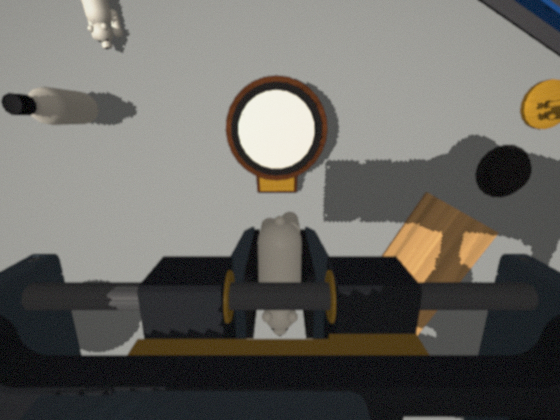

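The stage centre repeats to a tenth of a millimetre. The stage at (276,130) and nameplate at (277,184) line up with the tool, and the bear sits straight in the fingers at (281,270). Setting it down.

```bash
python3 - <<'E'
from task import *
R=down(28.5); a=R[:,0]; c=np.array([.5894,.2393])+.0007*a[:2]
ctrl.move_l([*c,.13],.15,ori=R)
ctrl.move_l([*c,.079],.1)
hit=ctrl.move_l([*c,.070],.015,contact_N=3); st(f"down {hit}")
ctrl.command_gripper(.45); st("open")
ctrl.move_l([*c,.15],.08)
ctrl.goto([.545,.215,.25],down(28.5)); im,P=wpic("wd"); 
ctrl.goto([.45,-.1,.30],down(0)); st("away")
sc=ctrl.read_camera("scene"); cv2.imwrite("pics/s2.png",sc)
tp=ctrl.read_camera("top"); cv2.imwrite("pics/t2.png",tp)
A=cv2.resize(im[40:240,180:380],(400,400),interpolation=cv2.INTER_CUBIC)
B=cv2.resize(sc[120:320,190:390],(400,400),interpolation=cv2.INTER_CUBIC)
cv2.imwrite("pics/fin.png",np.hstack([A,B]))
E
```

```text
down True t 24.3417 p [0.5901 0.2396 0.0722] grip 0.258 gf 30.001361668109894 F [-1.799   0.3981  7.8794]
open t 24.8167 p [0.5897 0.2395 0.0716] grip 0.45 gf 0.0 F [-0.8317  0.3035  0.2824]
away t 27.775 p [ 0.4504 -0.0994  0.2997] grip 0.451 gf 0.0 F [-0.7884 -0.0257 -0.0964]
```

View pics/fin.png

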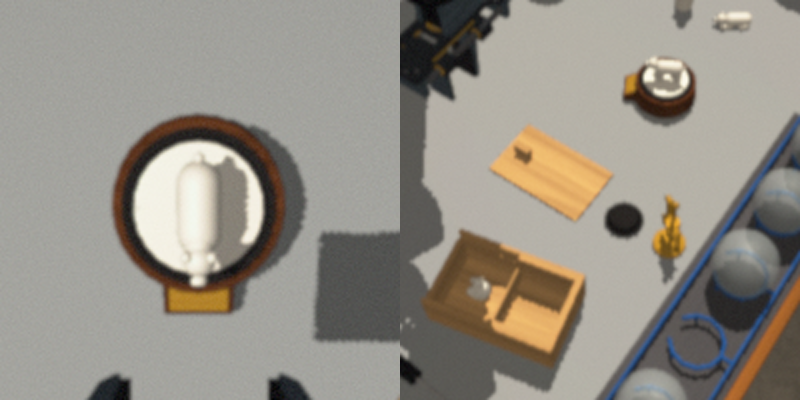

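The bear stands centred on the stage (left crop, (199,205)) with its nose (199,282) to the nameplate. The lid lies flat with its pull up, the sitting bear is still in its compartment, and everything else is in place.

```bash
python3 -c "
from bench import ctrl
print(ctrl.sign_off())"
```

```text
the job is handed in; nothing more can be done
None
```

The job is done and handed in at about 28 s: the lid lies flat on the bench with its pull up, the walking bear stands centred on the base with its nose to the nameplate, and the sitting bear is still in its compartment.

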